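Set the nozzle cone loosely on the fume extractor

TASK

Pick up the wider of the two sheet-metal nozzle cones and nest it, wide end down, over the tapered black spigot on top of the white fume extractor, upright and as far down as it goes by its own weight. Lower it gently and stop as soon as it seats: do not press it on hard, and let go only when it is within a few millimetres of resting, or it will jam. Leave the small cone where it stands.

Things in the scene. Friction and masses are not known exactly. Their poses are not given: they have to be found in the camera images.
- wide_cone: The wider, taller nozzle cone: hollow bare aluminium sleeve, 87 mm high, open at both ends, wall 2.5 mm, about 90 g, standing wide end down. Outside 66 mm diameter at the foot tapering to 26 mm at 55 mm height; above that a straight 26 mm spout, 32 mm long, to grip from above. Origin at the centre of the foot; z up its axis; round, so yaw means nothing.
- small_cone: The small nozzle cone, to be left alone: same make, 58 mm high, foot 44 mm, spout 18 mm diameter, standing wide end down, at least 150 mm from the wide cone. Origin at the centre of its foot, z up.
- extractor: Fume extractor, fixed: white box 160 x 160 mm, 60 mm high, with the black tapered inlet spigot upright at the centre of its top. The spigot is 56 mm high, 69 mm diameter at the box and 29 mm at its flat tip, the same taper as the inside of the wide cone. Origin at the centre of the box's underside, z up.
- spigot_tip (a point): Centre of the spigot's flat tip, 116 mm above the extractor's underside, z up. When the wide cone rests loosely on the spigot its foot is about 44 mm below this point (12 mm above the box) and their axes agree.

How it is judged:
At the end, for the whole second after the job is handed in: The wide cone rests on the spigot, nested: its foot at least 34 mm below the spigot's tip, its foot centre within 12 mm of the spigot's axis, upright within 10 degrees, at rest (horizontal distance between wide_cone and spigot_tip below 0.012 m and z of wide_cone in the frame of spigot_tip below -0.034 m and angle between wide_cone's own z axis and vertical below 0.175 rad and linear speed of wide_cone below 0.02 m/s); the robot touches nothing.
It fails at once if the wide cone is pressed hard onto the extractor and jams: over 60 N of contact between them (a push of some 35 N) (contact force between wide_cone and extractor above 60 N).
It fails at once if the wide cone is dropped or slammed onto the spigot: moving faster than 0.6 m/s while over it (a fall of about 20 mm) (horizontal distance between wide_cone and spigot_tip below 0.03 m and z of wide_cone in the frame of spigot_tip below 0 m and linear speed of wide_cone above 0.6 m/s).
It fails at once if the small cone is moved by more than 30 mm (distance of small_cone from where it was at the start of the episode above 0.03 m).
It also fails if it takes over 38 s, if anything falls off the work surface, if the arm or the gripper's body presses on something with over 40 N, if the wrist force passes 120 N, or if a joint passes its speed limit or range.

ROBOT

A 6-joint arm with a two-finger parallel gripper is mounted at the origin on the work surface. World frame = base frame: x ahead of the robot, y to its left, z up, the work surface at z = 0. Lengths are in m, angles in rad, forces in N, time in s.
With the tool pointing down it reaches from about 0.25 to 0.8 m from the base axis. Payload 8.5 kg.
Tool frame: the origin (TCP) lies midway between the tips of the shut fingers; the grasp point (between the pads) lies 19 mm behind it; z points along the fingers, y is the line along which they close (so a half turn about z gives the same grasp; the last joint's range is limited). The gripper opens to 85 mm and grips with 20 to 120 N. Pads are 22 mm wide; open, the fingers measure 114 mm over their backs; the gripper's body (76 mm by 85 mm) begins 54 mm behind the grasp point. The pads swing forward as they close: fully open they stand 13 mm farther back than shut.
Start: joints at [1.231, 0.238, -0.013, 1.319, 0, 1.571], TCP at [0.175, 0.495, 0.231] pointing down, gripper open.
Joint ranges: [-2.66, 2.66], [-1.03, 1.9], [-1.14, 1.46], [-1.82, 2.27], [-1.45, 1.34], [-3.14, 3.14]. Speed limits (rad/s): [2.22, 2.22, 2.79, 3.14, 3.14, 3.14].

INTERFACE

Orientations are given as a rotation vector (axis times angle).
In Python, from bench import manip gives the robot as it stands.
- The arm moves only by the tool play_rows, never from a script. Its argument "motion" is one flat list of numbers, 5 for each row, row after row: the opening, from 0 (shut) to 1 (fully open), then the shift along the tool's x, y, z in cm, then the turn about the tool's z in degrees. In form: [gripper, tx, ty, tz, roll, gripper, tx, ty, tz, roll, ...]. A call has 1 to 10 rows; each row is the pose to reach, as a shift and turn from the pose commanded when the call began, along the tool's axes at that moment; what a row does not reach only later rows make up. A row lasts 1/8 s, in which the tool goes at most 62.5 mm and 10.7 degrees, less where a joint would pass 70% of its speed; a pose out of reach is approached as far as the arm can. A call with a gripper value outside its range is refused whole. The fingers move at their own pace and stop on an object; "newtons" is the grip in N (left out, the last holds). Time passes only in rows, so rows that repeat a pose let the fingers close. It gives the time, the measured TCP pose, the force, the opening and the grip force at its end, in the units of the state.
- manip.get_state(): the state, without advancing time (a new reading comes with each control period).
- manip.read_camera(name): name is "scene" or "top" or "wrist"; returns a dict with "color" (400x640x3 uint8, red, green, blue), "K" (3x3 intrinsics, pixels), "world_from_camera" (4x4, takes a point from camera to world coordinates); the wrist camera has in their place "hand_eye" (4x4, takes a point from camera to tool coordinates, whose origin is the TCP and whose axes are the flange's). Camera axes: x right, y down, z forward; pixel columns grow to the right and rows downward; lengths in m; the calibration is good to about 2 mm. A picture is of the moment at which its call begins: read the wrist's pose just before it. There is no depth.
- manip.close_job(): hands the job in; it is judged then, once.
Trained networks look in a picture, given as the dict that the camera call returned (one of the last four; its "shot" number tells which), for a name from the list of things; names that differ only in an ending like _2 or _b are one class to them, and where a whole thing is asked for, a point or a joint stands for the part that bears it (a point fixed in the world has none). Each returns a list of dicts, best first, with "score" (0 to 1); they miss things now and then, are a little off and sometimes report something else, mostly with a low value. They report only what shows in the picture. A call takes as long as a camera call.
- manip.search_frame(picture, thing): "centre" ([column, row] as shares, 0 to 1, of the picture: columns of its width, rows of its height, amid what is visible of it).
- manip.trace(picture, thing): "region" (400x640 bool, what is visible of it) and "centre" ([column, row] as shares, 0 to 1, of the picture: columns of its width, rows of its height, amid what is visible of it).
The state is a dict: "time": time; "joint_pos": joint angles; "joint_velocities": joint speeds; "effort": joint torques, N m; "tcp_pos": TCP position; "orientation": TCP orientation; "wrist_force": force on the tool from outside, world axes, zero at the start; "moment": the same for the moment, N m; "width": finger opening in m; "finger_force": force on a finger pad.
Only numpy, scipy, OpenCV 4.12 (cv2) and the standard library are available. Lean on these libraries where they do the work, as an engineer would, in place of code of your own. Each camera call takes 0.05 s, during which the arm holds its last target. There are 200 camera calls.

## Working session

There is one attempt and no reset: what is moved stays moved. The work goes in short steps, Python scripts to look and compute and a tool call to move; the robot and the scene stay as the last step left them, time stands still between calls to the robot, and variables do not carry over. Pictures are saved under pics/ and viewed, at most 10 in all, crops included, and the job is handed in when it is done.

Besides the shell and the picture viewer there is one more tool, called by a JSON object that holds its "api" and its "payload". play_rows: Moves the arm, as the interface text tells. Its arguments: {"type":"object","properties":{"motion":{"type":"array"},"newtons":{"type":"number"}},"required":["motion"]}

```bash
mkdir -p pics
cat > h.py <<'E'
import numpy as np,cv2
from bench import manip
from scipy.spatial.transform import Rotation as R
def ray(p,uv,T=None):
    T=np.array(p["world_from_camera"]) if T is None else T
    d=T[:3,:3]@np.linalg.solve(np.array(p["K"]),[uv[0],uv[1],1]); return T[:3,3],d
def atz(p,uv,z,T=None):
    o,d=ray(p,uv,T); return o+d*(z-o[2])/d[2]
def save(p,n,s=1): cv2.imwrite(f"pics/{n}.png",p["color"][:,:,::-1])
E
python3 - <<'E'
from h import *
s=manip.get_state();print(s)
for c in("top","scene"):
    p=manip.read_camera(c);save(p,c+"1");T=np.array(p["world_from_camera"]);print(c,T.round(3).tolist(),np.array(p["K"]).tolist())
    for t in("wide_cone","small_cone","extractor","spigot_tip"):
        for r in manip.trace(p,t)[:2]:
            uv=np.array(r["centre"])*[640,400]
            ys,xs=np.where(r["region"])
            print(t,round(r["score"],2),uv.round(1),xs.min(),xs.max(),ys.min(),ys.max(),atz(p,uv,.04).round(3))
E
```

```text
{'time': 0.0, 'joint_pos': array([ 1.23100914e+00,  2.38798944e-01, -1.42566569e-02,  1.31919499e+00,
       -1.55358187e-05,  1.57081791e+00]), 'joint_velocities': array([-0.00138246, -0.00019389, -0.00031319,  0.00063774,  0.00162607,
       -0.0006133 ]), 'effort': array([ 3.72354289e-04, -5.38784873e+01,  3.46443379e+01,  1.83031394e-02,
       -7.64096421e-05,  2.61910120e-07]), 'tcp_pos': array([0.17484179, 0.49459122, 0.23066716]), 'orientation': array([-5.31166837e-01, -3.09612864e+00,  2.25543181e-03]), 'wrist_force': array([-0.09006603, -0.53605267, -0.52191152]), 'moment': array([ 0.05406052, -0.0256816 , -0.01079239]), 'finger_force': 0.0, 'width': 0.08555837850704291}
top [[-0.019, -0.981, 0.191, 0.408], [-1.0, 0.017, -0.011, 0.017], [0.007, -0.191, -0.982, 0.769], [0.0, 0.0, 0.0, 1.0]] [[368.127722986607, 0.0, 317.94709047255145], [0.0, 368.127722986607, 193.31050667911654], [0.0, 0.0, 1.0]]
wide_cone 0.87 [322.4 213.5] 308 338 197 227 [0.509 0.001 0.04 ]
small_cone 0.77 [434.4 205.6] 422 445 197 216 [ 0.521 -0.224  0.04 ]
extractor 0.75 [190.6 182.9] 147 239 138 228 [0.576 0.266 0.04 ]
spigot_tip 0.68 [191.7 185.1] 148 238 138 227 [0.572 0.264 0.04 ]
scene [[-0.751, 0.456, -0.477, 0.986], [0.66, 0.522, -0.541, 0.49], [0.003, -0.721, -0.693, 0.722], [0.0, 0.0, 0.0, 1.0]] [[470.36207731559693, 0.0, 308.5894275836149], [0.0, 470.36207731559693, 191.48277753240131], [0.0, 0.0, 1.0]]
wide_cone 0.59 [321.6 209.8] 306 336 181 226 [0.532 0.015 0.04 ]
small_cone 0.69 [252.7 159.3] 244 261 142 168 [ 0.542 -0.204  0.04 ]
extractor 0.7 [402.2 304.2] 335 467 245 375 [0.578 0.266 0.04 ]
spigot_tip 0.85 [400.2 305.8] 335 467 246 375 [0.583 0.266 0.04 ]
```

View pics/top1.png

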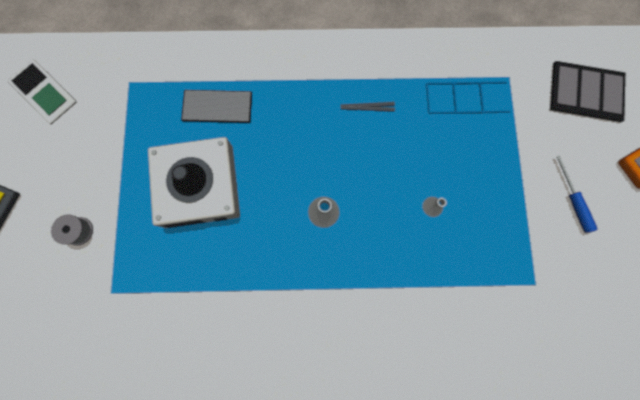

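View pics/scene1.png

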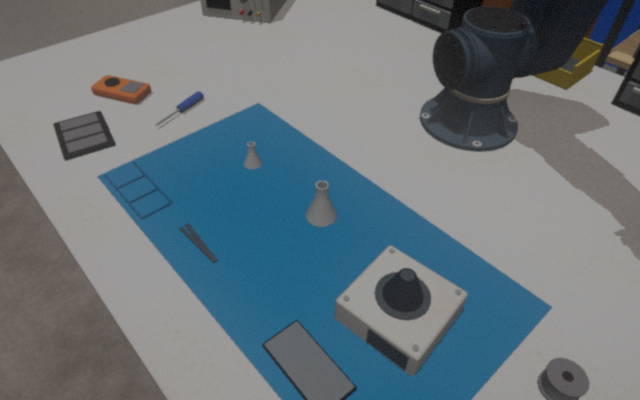

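The top view shows the extractor at about (190,182), the wide cone at (323,211) with its spout top at (324,206), and the small cone at (434,206). The scene view has the wide cone at (321,203) and the spigot tip near (407,272). This matches what the networks report. Next I'll fit silhouettes.

```bash
cat >> h.py <<'E'
from scipy.optimize import minimize
a=np.linspace(0,2*np.pi,48,endpoint=False)
def ring(r,z): return np.c_[r*np.cos(a),r*np.sin(a),np.full(48,z)]
WIDE=[(ring(.033,0),ring(.013,.055)),(ring(.013,.055),ring(.013,.087))]
sq=np.array([[1,1],[1,-1],[-1,-1],[-1,1]])*.08
BOX=[(np.c_[sq,np.zeros(4)],np.c_[sq,np.full(4,.06)]),(ring(.0345,.06),ring(.0145,.116))]
def render(p,T,parts,x,y,z=0,yaw=0,S=4):
    m=np.zeros((400*S,640*S),np.uint8);Ti=np.linalg.inv(T);Rz=R.from_euler('z',yaw).as_matrix()
    for A,B in parts:
        P=np.vstack([A,B])@Rz.T+[x,y,z];c=P@Ti[:3,:3].T+Ti[:3,3];u=c@np.array(p["K"]).T;u=u[:,:2]/u[:,2:]
        cv2.fillConvexPoly(m,cv2.convexHull(((u+.5)*S).round().astype(np.int32)),255)
    return cv2.resize(m,(640,400),interpolation=cv2.INTER_AREA)/255.
def fit(views,parts,x0,z=0):
    f=lambda v:sum((np.abs(render(p,T,parts,v[0],v[1],z,v[2]*10 if len(v)>2 else 0)-m)).sum()/m.sum() for p,T,m in views)
    r=minimize(f,x0,method='Nelder-Mead',options=dict(initial_simplex=np.vstack([x0]+[np.array(x0)+.012*e for e in np.eye(len(x0))]),xatol=2e-4,fatol=1e-4))
    return r.x,r.fun
E
python3 - <<'E'
from h import *
V={}
for t,parts,x0 in(("wide_cone",WIDE,[.51,.005]),("extractor",BOX,[.57,.265,.005])):
    vs=[]
    for c in("top","scene"):
        p=manip.read_camera(c);m=manip.trace(p,t)[0]["region"].astype(float)
        v=(p,np.array(p["world_from_camera"]),m);vs.append(v);print(t,c,fit([v],parts,x0))
    print(t,fit(vs,parts,x0))
# spigot dark pixels
for c in("top","scene"):
    p=manip.read_camera(c);T=np.array(p["world_from_camera"]);e=manip.trace(p,"extractor")[0]["region"]
E
```

```text
wide_cone top (array([ 0.51914875, -0.00155517]), np.float64(0.1081185283102005))
wide_cone scene (array([ 0.51602428, -0.0039351 ]), np.float64(0.06852331893209261))
wide_cone (array([ 0.51857811, -0.00146373]), np.float64(0.2284407825213498))
extractor top (array([0.57825768, 0.26110954, 0.01262325]), np.float64(0.04201704785213942))
extractor scene (array([0.57584827, 0.2607619 , 0.01422713]), np.float64(0.041630086347373446))
extractor (array([0.57695805, 0.26081816, 0.01367289]), np.float64(0.09035821201838098))
```

```bash
cat >> h.py <<'E'
def go(target):
    s=manip.get_state();M=R.from_rotvec(s["orientation"]).as_matrix()
    print("t",s["time"],"tcp",s["tcp_pos"].round(4),"shift cm",(M.T@(np.array(target)-s["tcp_pos"])*100).round(2),"tilt",M[:,2].round(4),"F",s["wrist_force"].round(2),"w",round(s["width"],4),s["finger_force"],"j",s["joint_pos"].round(2))
    return s
E
python3 -c "
from h import *
go([.5175,-.0025,.16])"
```

```text
t 1.1 tcp [0.175  0.495  0.2313] shift cm [-48.87 -35.49   7.13] tilt [ 0.e+00 -1.e-04 -1.e+00] F [-0.64 -0.69 -0.51] w 0.0857 0.0 j [ 1.23  0.24 -0.01  1.32 -0.    1.57]
```

{"api": "play_rows", "payload": {"motion": [1,-5,-3.5,0,0,1,-10,-7,0,0,1,-15,-11,0,0,1,-20,-14.5,0,0,1,-25,-18,1,0,1,-30,-22,2,0,1,-35,-25.5,3,0,1,-40,-29,5,0,1,-45,-32.5,7,0,1,-48.9,-35.5,7.1,0], "newtons": 30}}

```text
time: 2.35
tcp_pos: [0.518, -0.0047, 0.1591]
orientation: [-0.532, -3.095, 0.0]
wrist_force: [0.3, 0.9, -0.2]
width: 0.0853
finger_force: 0.0
```

{"api": "play_rows", "payload": {"motion": [1,0,0,0,0,1,0,0,0,0]}}

```text
time: 2.6
tcp_pos: [0.5173, -0.0028, 0.1601]
orientation: [-0.532, -3.095, -0.0]
wrist_force: [-0.2, -0.1, 0.1]
width: 0.0854
finger_force: 0.0
```

Run:
```python
from h import *
s=go([.5175,-.0025,.058])
p=manip.read_camera("wrist");save(p,"w1")
Tt=np.eye(4);Tt[:3,:3]=R.from_rotvec(s["orientation"]).as_matrix();Tt[:3,3]=s["tcp_pos"]
T=Tt@np.array(p["hand_eye"])
r=manip.trace(p,"wide_cone");print([(q["score"],q["centre"]) for q in r])
m=r[0]["region"].astype(float);print(fit([(p,T,m)],WIDE,[.5175,-.0025]))
```

```text
t 2.6 tcp [ 0.5173 -0.0028  0.1601] shift cm [-0.02  0.03 10.21] tilt [-9.e-04  2.e-04 -1.e+00] F [-0.22 -0.14  0.14] w 0.0854 0.0 j [-0.01  0.26 -0.17  1.14  0.    0.34]
[(0.9, [0.4967, 0.4652]), (0.67, [0.9066, 0.4203])]
(array([ 0.51838547, -0.00267884]), np.float64(0.0773479501952612))
```

View pics/w1.png

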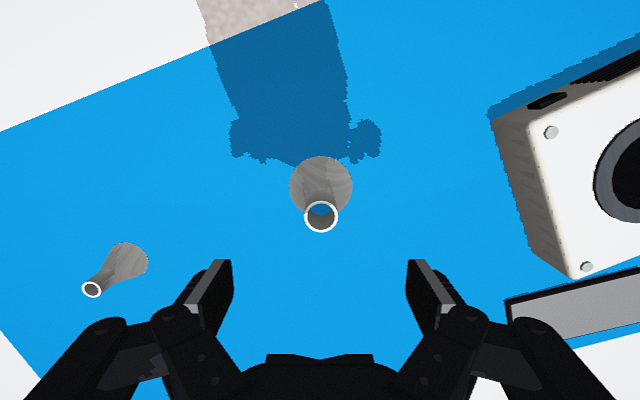

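The wrist view shows the cone centred between the fingers, with its spout top at (320,216) and foot at (320,188). The fit agrees to about 1 mm, so I'll descend and grip.

{"api": "play_rows", "payload": {"motion": [1,-0.1,0,2.5,0,1,-0.1,0,5,0,1,-0.1,0,7.5,0,1,-0.1,0,9,0,1,-0.1,0,10.2,0,1,-0.1,0,10.2,0,0.2,-0.1,0,10.2,0,0,-0.1,0,10.2,0,0,-0.1,0,10.2,0,0,-0.1,0,10.2,0], "newtons": 40}}

```text
time: 3.95
tcp_pos: [0.5189, -0.0032, 0.0586]
orientation: [0.531, 3.096, -0.0]
wrist_force: [-0.6, -0.3, 1.7]
width: 0.025
finger_force: 39.7
```

{"api": "play_rows", "payload": {"motion": [0,0,0,0,0,0,0,0,0,0,0,0,0,0,0,0,0,0,0,0]}}

```text
time: 4.45
tcp_pos: [0.5189, -0.0032, 0.0586]
orientation: [0.531, 3.096, -0.0]
wrist_force: [-0.9, 0.0, 5.6]
width: 0.0252
finger_force: 39.8
```

{"api": "play_rows", "payload": {"motion": [0,0,0,-2,0,0,0,0,-5,0,0,0,0,-9,0,0,0,0,-13,0,0,0,0,-16,0,0,0,0,-17,0,0,0,0,-17,0]}}

```text
time: 5.32
tcp_pos: [0.5186, -0.003, 0.2278]
orientation: [-0.531, -3.096, 0.0]
wrist_force: [-0.8, 0.2, -1.8]
width: 0.0249
finger_force: 39.9
```

```bash
python3 -c "
from h import *
go([.577,.261,.225])"
```

```text
t 5.325 tcp [ 0.5186 -0.003   0.2278] shift cm [ 3.29 26.84  0.28] tilt [-3.e-04 -0.e+00 -1.e+00] F [-0.82  0.19 -1.79] w 0.0249 39.8652952114935 j [-0.01  0.23 -0.04  1.31 -0.    0.33]
```

{"api": "play_rows", "payload": {"motion": [0,0.3,2,0,0,0,0.7,6,0,0,0,1.3,10.5,0,0,0,1.8,15,0,0,0,2.4,19.5,0,0,0,2.9,23.5,0,0,0,3.2,26,0,0,0,3.3,26.8,0.3,0,0,3.3,26.8,0.3,0,0,3.3,26.8,0.3,0]}}

```text
time: 6.58
tcp_pos: [0.5766, 0.2595, 0.2249]
orientation: [-0.532, -3.095, 0.001]
wrist_force: [-0.6, -0.1, -1.3]
width: 0.0249
finger_force: 39.9
```

Run:
```python
from h import *
s=go([.577,.261,.17])
p=manip.read_camera("wrist");save(p,"w2")
q=manip.read_camera("scene");save(q,"s2");t=manip.read_camera("top");save(t,"t2")
for c in(q,t):
    T=np.array(c["world_from_camera"]);m=manip.trace(c,"wide_cone")
    print([(round(r["score"],2),r["centre"]) for r in m])
    if m: print(fit([(c,T,m[0]["region"].astype(float))],WIDE,list(s["tcp_pos"][:2]),s["tcp_pos"][2]-.0586))
im=np.hstack([q["color"][150:400,250:550],t["color"][60:310,50:350]])
cv2.imwrite("pics/c2.png",cv2.resize(im[:,:,::-1],None,fx=1.33,fy=1.33))
```

```text
t 6.575 tcp [0.5766 0.2595 0.2249] shift cm [0.01 0.16 5.49] tilt [-9.e-04 -7.e-04 -1.e+00] F [-0.59 -0.1  -1.34] w 0.0249 39.90155881183455 j [ 0.42  0.43  0.25  1.4  -0.    0.76]
[(0.76, [0.6487, 0.6192])]
(array([0.57285149, 0.25923652]), np.float64(0.26399649813963666))
[(0.97, [0.2627, 0.4167])]
(array([0.57649706, 0.2625329 ]), np.float64(0.5964194373401535))
```

View pics/c2.png

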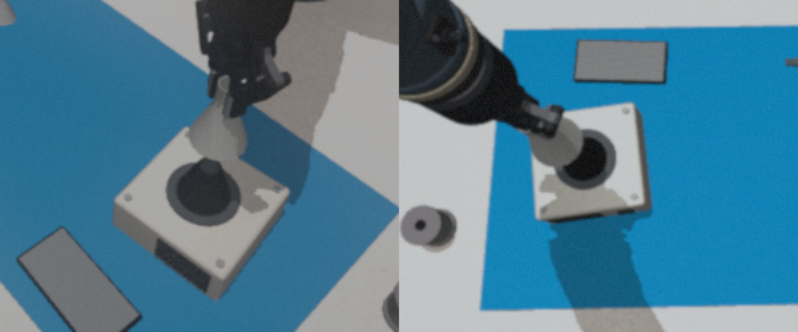

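View pics/w2.png

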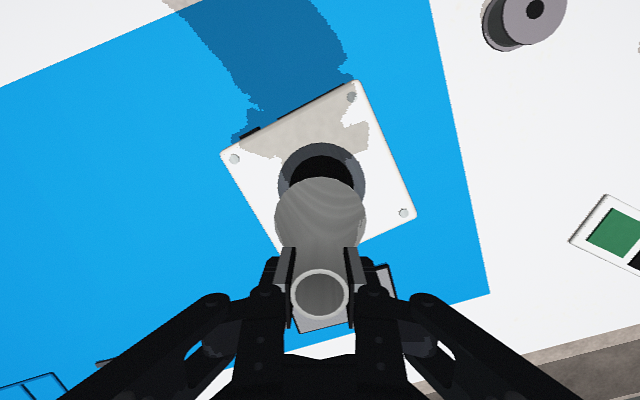

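The scene and wrist views show the cone held upright. In the wrist view the collar is at (321,187) and the cone axis at about column 320, so it is nearly aligned. I'll lower it to about 14 mm above the seat.

{"api": "play_rows", "payload": {"motion": [0,0,0.1,0,0,0,0,0.1,1.5,0,0,0,0.1,3,0,0,0,0.1,4.5,0,0,0,0.1,6,0,0,0,0.1,7,0,0,0,0.1,7.7,0,0,0,0.1,8,0,0,0,0.1,8,0]}}

```text
time: 7.95
tcp_pos: [0.5773, 0.2616, 0.1454]
orientation: [0.531, 3.096, 0.0]
wrist_force: [-0.8, 0.1, -1.2]
width: 0.0248
finger_force: 39.9
```

Run:
```python
from h import *
s=go([.577,.261,.1306])
Tt=np.eye(4);Tt[:3,:3]=R.from_rotvec(s["orientation"]).as_matrix();Tt[:3,3]=s["tcp_pos"]
p=manip.read_camera("wrist");save(p,"w3")
T=Tt@np.array(p["hand_eye"])
e=manip.trace(p,"extractor")[0]["region"];w=manip.trace(p,"wide_cone")
# box-only fit, ignoring occluded pixels: use only pixels white box top
print(e.sum(),[(round(r["score"],2),r["region"].sum()) for r in w])
cv2.imwrite("pics/w3.png",p["color"][:,:,::-1])
```

```text
t 7.95 tcp [0.5773 0.2616 0.1454] shift cm [ 0.01 -0.06  1.48] tilt [ 2.e-04 -0.e+00 -1.e+00] F [-0.76  0.07 -1.21] w 0.0248 39.90138047898654 j [ 0.43  0.46  0.1   1.21 -0.    0.77]
26613 [(0.82, np.int64(9083))]
```

View pics/w3.png

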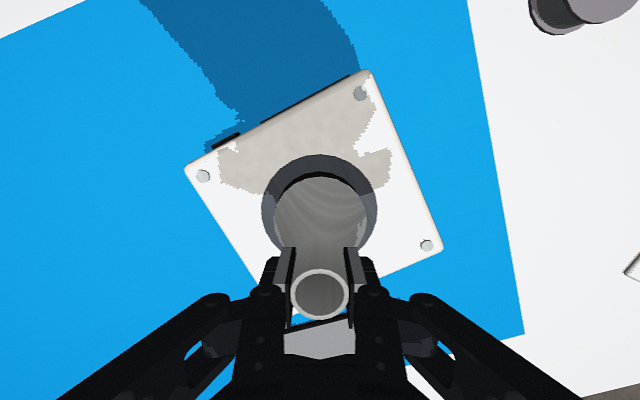

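The wrist view shows the cone over the spigot, with the cone centred at column 321 and the collar at 319.5, about 1 mm off. I'll continue slowly.

{"api": "play_rows", "payload": {"motion": [0,0,-0.1,0.3,0,0,0,-0.1,0.6,0,0,0,-0.1,0.8,0,0,0,-0.1,0.8,0], "newtons": 25}}

```text
time: 8.6
tcp_pos: [0.5768, 0.2605, 0.1371]
orientation: [-0.531, -3.096, 0.001]
wrist_force: [-0.3, 0.7, -1.2]
width: 0.025
finger_force: 39.9
```

{"api": "play_rows", "payload": {"motion": [0,0,0,0.1,0,0,0,0,0.2,0,0,0,0,0.2,0]}}

```text
time: 8.98
tcp_pos: [0.5771, 0.2606, 0.1354]
orientation: [0.531, 3.096, 0.0]
wrist_force: [1.1, 0.9, -1.0]
width: 0.0247
finger_force: 40.0
```

{"api": "play_rows", "payload": {"motion": [0,0,0,0.1,0,0,0,0,0.1,0]}}

```text
time: 9.22
tcp_pos: [0.5773, 0.2606, 0.1345]
orientation: [0.531, 3.095, 0.0]
wrist_force: [1.9, -1.2, 0.3]
width: 0.0247
finger_force: 40.1
```

{"api": "play_rows", "payload": {"motion": [0,0,0,0.1,0,0,0,0,0.1,0]}}

```text
time: 9.48
tcp_pos: [0.5774, 0.2606, 0.1336]
orientation: [0.531, 3.095, 0.0]
wrist_force: [4.0, -1.2, 1.8]
width: 0.0247
finger_force: 40.3
```

Contact is pushing the tool toward +x, so I'll shift it about 1.5 mm that way and continue.

{"api": "play_rows", "payload": {"motion": [0,-0.1,0,0,0,0,-0.15,0,0,0,0,-0.15,0,0,0]}}

```text
time: 9.85
tcp_pos: [0.5779, 0.2601, 0.133]
orientation: [-0.531, -3.096, 0.001]
wrist_force: [1.8, -0.2, 0.3]
width: 0.0251
finger_force: 40.1
```

{"api": "play_rows", "payload": {"motion": [0,0,0,0.1,0,0,0,0,0.1,0]}}

```text
time: 10.1
tcp_pos: [0.5782, 0.2601, 0.1321]
orientation: [-0.531, -3.096, 0.0]
wrist_force: [2.0, -0.3, -0.3]
width: 0.0252
finger_force: 40.1
```

{"api": "play_rows", "payload": {"motion": [0,-0.1,0.05,0,0,0,-0.1,0.05,0.1,0,0,-0.1,0.05,0.1,0]}}

```text
time: 10.48
tcp_pos: [0.5791, 0.2602, 0.131]
orientation: [-0.531, -3.096, 0.001]
wrist_force: [0.7, -0.1, -1.1]
width: 0.0252
finger_force: 40.1
```

{"api": "play_rows", "payload": {"motion": [0,0,0,0.05,0,0,0,0,0.05,0]}}

```text
time: 10.72
tcp_pos: [0.5792, 0.2602, 0.1307]
orientation: [-0.531, -3.096, 0.0]
wrist_force: [0.7, 0.4, -1.5]
width: 0.0247
finger_force: 40.1
```

{"api": "play_rows", "payload": {"motion": [0,0,0,0.1,0,0,0,0,0.1,0]}}

```text
time: 10.98
tcp_pos: [0.5794, 0.2602, 0.13]
orientation: [0.531, 3.096, 0.0]
wrist_force: [-0.4, 0.3, 1.2]
width: 0.0248
finger_force: 40.3
```

{"api": "play_rows", "payload": {"motion": [0,0,0,0.1,0,0,0,0,0.1,0]}}

```text
time: 11.22
tcp_pos: [0.5796, 0.2602, 0.1299]
orientation: [0.531, 3.095, 0.001]
wrist_force: [-1.7, -1.2, 8.3]
width: 0.0248
finger_force: 41.1
```

It seated at z≈0.130 with 8 N. I'll ease off 1 mm, open and retreat straight up.

{"api": "play_rows", "payload": {"motion": [0,0,0,-0.1,0,0.2,0,0,-0.1,0,0.45,0,0,-0.1,0,0.7,0,0,-0.1,0,1,0,0,-0.1,0,1,0,0,-0.1,0,1,0,0,-0.1,0,1,0,0,-0.1,0]}}

```text
time: 12.22
tcp_pos: [0.5794, 0.2602, 0.1298]
orientation: [-0.531, -3.096, 0.0]
wrist_force: [-0.8, -0.1, 0.2]
width: 0.0857
finger_force: 0.0
```

{"api": "play_rows", "payload": {"motion": [1,0,0,-1,0,1,0,0,-3,0,1,0,0,-6,0,1,0,0,-9,0,1,0,0,-12,0,1,0,0,-12,0]}}

```text
time: 12.98
tcp_pos: [0.5804, 0.2607, 0.2531]
orientation: [0.531, 3.092, 0.004]
wrist_force: [-0.4, 0.0, -0.2]
width: 0.0854
finger_force: 0.0
```

Run:
```python
from h import *
s=go([.577,.261,.1306])
q=manip.read_camera("scene");t=manip.read_camera("top");p=manip.read_camera("wrist")
for c in(q,t):
    T=np.array(c["world_from_camera"]);m=manip.trace(c,"wide_cone")
    if m: print(m[0]["score"],fit([(c,T,m[0]["region"].astype(float))],WIDE,[.578,.26],.072))
im=np.hstack([q["color"][150:400,300:500],p["color"][75:325,170:470]])
cv2.imwrite("pics/c4.png",cv2.resize(im[:,:,::-1],None,fx=1.6,fy=1.6))
```

```text
t 12.975 tcp [0.5804 0.2607 0.2531] shift cm [ 0.38 -0.13 12.24] tilt [ 0.0046  0.002  -1.    ] F [-0.4   0.02 -0.19] w 0.0854 0.0 j [ 0.42  0.43  0.32  1.46 -0.    0.76]
0.8 (array([0.57649604, 0.26039481]), np.float64(0.03690753394154547))
```

View pics/c4.png

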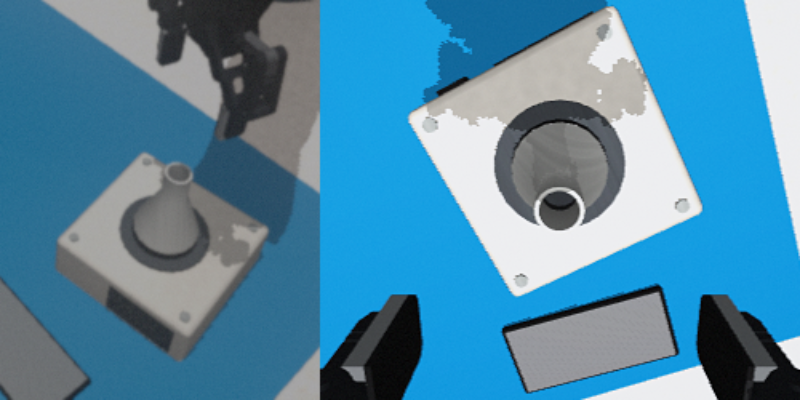

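The cone sits upright and centred on the spigot at the nested height. The silhouette fit with the foot at z = 0.072 leaves only 4 % residual, and the gripper is clear.

```bash
python3 -c "
from bench import manip
print(manip.close_job())"
```

```text
the job is handed in; nothing more can be done
None
```

The wide cone is nested upright on the spigot and released, with the gripper clear; it seated at about 8 N, the small cone was not touched, and the job was handed in at about 13 s, though no verdict came back.

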